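Close the brush washer and hang it on the free display hook

TASK

Screw the lid of the steel brush washer fully shut (clockwise, up to its stop) before lifting it, then swing up its wire handle and hang the washer by that handle on the empty hook of the white display panel, so that it hangs there freely and upright, no longer swinging about. Keep the washer upright all the way and leave the other goods on the counter standing where they are.

Things in the scene. Friction and masses are not known exactly. Their poses are not given: they have to be found in the camera images.
- washer_mid (a point): Brush washer: plain steel can, 80 mm wide, 101 mm high with lid, about 0.43 kg, loose. Point on its axis, 50 mm up. Axes: z up; x along the wire handle's pivot axis, which crosses the can's axis 10 mm above this point; at first the handle is folded out to the -y side. An ear 44 mm out holds it at each end. A sloping shoulder runs from 60 mm up (radius 40) to 72 mm up (radius 30).
- lid_mid (a point): Centre of the washer's screw lid, half-way up: a steel disc with a knurled rim, 62 mm in diameter and 24 mm high (77 to 101 mm above the washer's underside), on the washer's axis.
- lid (a joint): Turn of the lid: 0 = fully shut against its stop, growing as it is unscrewed (counter-clockwise from above), 2.4 at most. Starts 1.1 to 2.1 open. Turns easily (0.02 N m) and neither rises nor sinks; the washer's own weight and friction hold the can still meanwhile.
- bail_bar (a point): Middle of the straight grip bar of the washer's wire handle: round steel wire 7 mm thick, the straight bar 76 mm long, the handle 99 mm wide over all. The bar is 90 mm from the pivot axis; with the handle straight up it is 150 mm above the washer's underside, with 45 mm clear between it and the lid. The point's x axis runs along the bar.
- bail (a joint): Swing of the wire handle in rad: 0 = level, out to the washer's -y side; 1.571 = straight up; 3.14 = level on the other side. It starts 0.35 to 0.65 above level, swings with slight friction (0.018 N m) and stays where it is put, so it can be pushed up from outside. Pinched tightly, the bar hardly turns between the fingers and the washer tips along.
- free_prong (a point): Empty hook on the white perforated panel: one straight level steel wire, 6 mm thick, 200 mm above the counter, 125 mm long, square to the panel; its last 12 mm turn up by 10 mm. Point on the wire's centre line, 80 mm out from the panel's face; x points along the wire INTO the panel, z up. Panel 300 mm wide, 260 high; its 12 mm thick base plate reaches 155 mm out in front.
- stocked_prong (a point): The same point on the panel's other hook, of the same shape and height, 140 mm beside the empty one. Three paint tubes (44 mm wide, 165 mm long) hang on it, fixed. Either hook may be the left one.
- low_pot: Bystander: low paint pot with white cap, 57 mm in diameter, 50 mm high; origin under its centre.
- near_jar: Bystander: white jar with black cap, 65 mm in diameter, 60 mm high; origin under its centre.
- big_jar: Bystander: white jar with black cap, 80 mm in diameter, 95 mm high; origin under its centre.
- tall_tub: Bystander: white tub with white cap, 75 mm in diameter, 150 mm high; origin under its centre.
- spray_can: Bystander: white spray can with orange cap, 64 mm in diameter, 190 mm high; origin under its centre.
- paint_tube: Bystander: white paint tube with black cap, lying flat, 163 mm long, 44 mm wide at the crimp; origin under its middle.
Not all that is in view belongs to the job. Leave any green look-alike of the part that bears washer_mid alone.

How it is judged:
By the outcome, as a careful person would: the job done as asked, in the order asked, and still so for the second after the job is handed in, with the robot touching nothing.
It also fails if it takes over 72 s, if anything falls off the work surface, if the arm or the gripper's body presses on something with over 40 N, if the wrist force passes 120 N, or if a joint passes its speed limit or range.

ROBOT

A 6-joint arm with a two-finger parallel gripper is mounted at the origin on the work surface. World frame = base frame: x ahead of the robot, y to its left, z up, the work surface at z = 0. Lengths are in m, angles in rad, forces in N, time in s.
With the tool pointing down it reaches from about 0.25 to 0.725 m from the base axis. Payload 9.7 kg.
Tool frame: the origin (TCP) lies on the centre line of the jaws, within the pads' length; the fingertips stand 22 mm ahead of it and the grasp point (between the pads) lies 3 mm ahead of it; z points along the fingers, y is the direction in which the jaws open and shut (so a half turn about z gives the same grasp; the last joint's range is limited). The gripper opens to 85 mm and grips with 20 to 120 N. Pads are 22 mm wide; open, the fingers measure 114 mm over their backs; the gripper's body (76 mm by 85 mm) begins 54 mm behind the grasp point. The pads swing forward as they close: fully open they stand 13 mm farther back than shut.
Start: joints at [1.222, 0.087, 0.176, 1.66, 0, 1.571], TCP at [0.188, 0.517, 0.253] pointing down, gripper open.
Joint ranges: [-3.13, 3.13], [-0.85, 1.81], [-1.15, 1.24], [-2.2, 2.28], [-1.44, 1.52], [-3.14, 3.14]. Speed limits (rad/s): [2.22, 2.22, 2.57, 3.14, 3.14, 3.14].

INTERFACE

Orientations are given as a 3x3 rotation matrix whose columns are the frame's x, y, z axes.
In Python, from workcell import status, optics, manip gives the robot as it stands.
- The arm moves only by the tool apply_moves, never from a script. Its argument "rows" is one flat list of numbers, 6 for each row, row after row: the shift along the tool's x, y, z in cm, then the turn, a rotation vector about the tool's x, y, z in degrees. In form: [x, y, z, ax, ay, az, x, y, z, ax, ay, az, ...]. A call has 1 to 12 rows; each row is the pose to reach, as a shift and turn from the pose commanded when the call began, along the tool's axes at that moment; what a row does not reach only later rows make up. A row lasts 1/8 s, in which the tool goes at most 62.5 mm and 10.7 degrees, less where a joint would pass 70% of its speed; a pose out of reach is approached as far as the arm can. A call with a gripper value outside its range is refused whole. "hand" is the finger opening in cm, from 0 to 8.54, set as the call begins (left out, the last holds). The fingers move at their own pace and stop on an object; "squeeze" is the grip in N (left out, the last holds). Time passes only in rows, so rows that repeat a pose let the fingers close. It gives the time, the measured TCP pose, the force and the opening at its end, in the units of the state.
- status.state(): the state, without advancing time (a new reading comes with each control period).
- optics.grab_frame(name): name is "side" or "top"; returns a dict with "pixels" (400x640x3 uint8, red, green, blue), "fx", "fy", "cx", "cy" (pixels), "rvec" (rotation vector, rad) and "tvec" (3), from world to camera coordinates, as OpenCV has them. Camera axes: x right, y down, z forward; pixel columns grow to the right and rows downward; lengths in m; the calibration is good to about 2 mm. A picture is of the moment at which its call begins. There is no depth.
- manip.finish_job(): hands the job in, once; it reports no verdict.
The state is a dict: "t": time; "joints": joint angles; "qd": joint speeds; "joint_efforts": joint torques, N m; "position": TCP position; "tcp_rot": TCP orientation; "wrist_force": force on the tool from outside, world axes, zero at the start; "moment": the same for the moment, N m; "width": opening from 0.0 (shut) to 1.0 (fully open).
Only numpy, scipy, OpenCV 4.12 (cv2) and the standard library are available. Lean on these libraries where they do the work, as an engineer would, in place of code of your own. Each camera call takes 0.05 s, during which the arm holds its last target.

## Working session

There is one attempt and no reset: what is moved stays moved. The work goes in short steps, Python scripts to look and compute and a tool call to move; the robot and the scene stay as the last step left them, time stands still between calls to the robot, and variables do not carry over. Pictures are saved under pics/ and viewed, and the job is handed in when it is done.

Besides the shell and the picture viewer there is one more tool, called after ">>>" as name(argument=value, ...), one argument or row to a line, values as JSON. apply_moves: Moves the arm, as the interface text tells. Its arguments: {"type":"object","properties":{"rows":{"type":"array"},"hand":{"type":"number"},"squeeze":{"type":"number"}},"required":["rows"]}

```bash
ls; mkdir -p pics; cat > h.py <<'E'
import numpy as np,cv2
from workcell import status,optics,manip
def grab(n,fn=None):
    f=optics.grab_frame(n)
    if fn: cv2.imwrite('pics/'+fn,f['pixels'][:,:,::-1])
    return f
def cam(f):
    R=cv2.Rodrigues(np.array(f['rvec'],float))[0];t=np.array(f['tvec'],float).ravel()
    return R,t,-R.T@t
def ray(f,u,v):
    R,t,c=cam(f);d=R.T@np.array([(u-f['cx'])/f['fx'],(v-f['cy'])/f['fy'],1.]);return c,d/np.linalg.norm(d)
def onz(f,u,v,z):
    c,d=ray(f,u,v);return c+d*(z-c[2])/d[2]
def proj(f,p):
    R,t,c=cam(f);q=R@np.array(p,float)+t;return np.array([f['fx']*q[0]/q[2]+f['cx'],f['fy']*q[1]/q[2]+f['cy']])
def tri(fa,a,fb,b):
    c1,d1=ray(fa,*a);c2,d2=ray(fb,*b)
    s=np.linalg.lstsq(np.stack([d1,-d2],1),c2-c1,rcond=None)[0]
    p,q=c1+s[0]*d1,c2+s[1]*d2
    return (p+q)/2,np.linalg.norm(p-q)
E
python3 - <<'E'
from h import *
np.set_printoptions(precision=4,suppress=True)
for n in('side','top'):
    f=grab(n,n+'0.png');print(n,cam(f)[2],cam(f)[0],f['fx'],f['cx'],f['cy'])
s=status.state();print(s)
E
```

```text
pics
side [-0.0322 -0.8216  0.94  ] [[ 0.84   -0.5425  0.0123]
 [-0.3543 -0.5656 -0.7447]
 [ 0.411   0.6211 -0.6673]] 378.02713248021524 320.01430587715885 197.73871994507698
top [ 0.4128 -0.0665  1.0847] [[-0.0272 -0.9996 -0.0022]
 [-0.9971  0.0273 -0.0709]
 [ 0.0709  0.0003 -0.9975]] 381.9940414830172 319.1628216434345 196.75242121899132
{'t': 0.1, 'joints': array([1.222 , 0.0874, 0.1752, 1.6598, 0.    , 1.5708]), 'qd': array([ 0.0012, -0.0014,  0.0006,  0.0007, -0.0003, -0.0013]), 'joint_efforts': array([ -0.0004, -52.1563,  46.5654,   0.016 ,  -0.    ,   0.    ]), 'position': array([0.1879, 0.5167, 0.2526]), 'tcp_rot': array([[-0.9398,  0.3418, -0.0004],
       [ 0.3418,  0.9398, -0.0011],
       [ 0.    , -0.0012, -1.    ]]), 'wrist_force': array([-0.9939, -0.0948,  0.4654]), 'moment': array([ 0.0031, -0.0506, -0.035 ]), 'width': 0.9977956994369436}
```

View pics/side0.png

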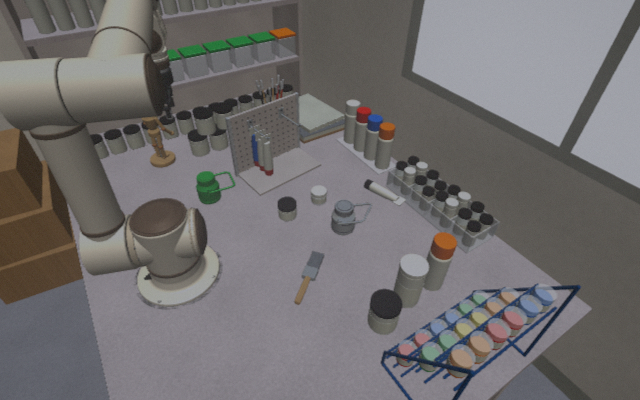

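View pics/top0.png

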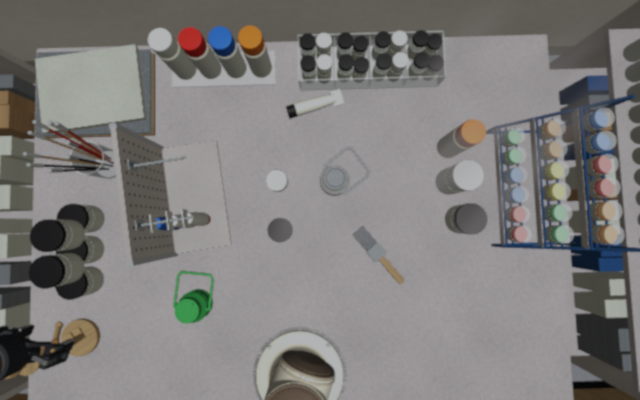

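```bash
python3 - <<'E'
import cv2
t=cv2.imread('pics/top0.png');s=cv2.imread('pics/side0.png')
cv2.imwrite('pics/c1.png',cv2.resize(t[130:220,260:390],None,fx=6,fy=6,interpolation=cv2.INTER_CUBIC))
cv2.imwrite('pics/c2.png',cv2.resize(s[180:250,300:400],None,fx=8,fy=8,interpolation=cv2.INTER_CUBIC))
cv2.imwrite('pics/c3.png',cv2.resize(t[110:270,100:240],None,fx=3.7,fy=3.7,interpolation=cv2.INTER_CUBIC))
cv2.imwrite('pics/c4.png',cv2.resize(s[85:195,215:330],None,fx=5,fy=5,interpolation=cv2.INTER_CUBIC))
E
```

```text
(no output)
```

View pics/c1.png

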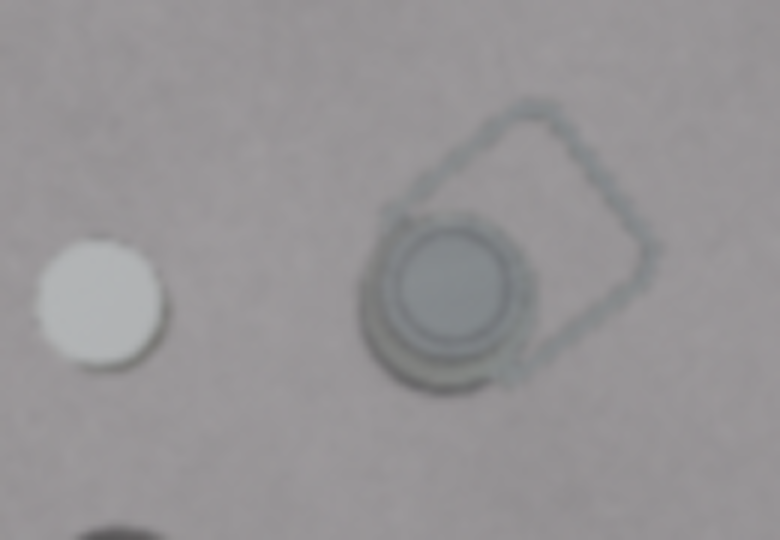

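View pics/c2.png

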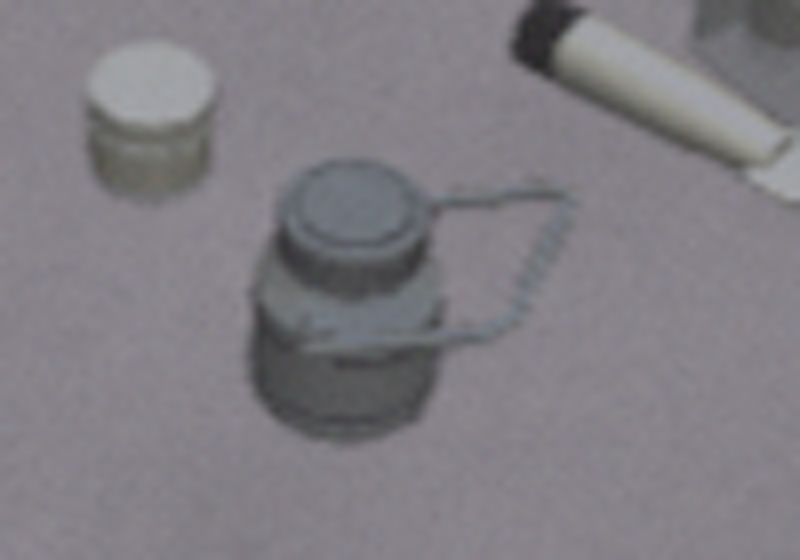

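View pics/c3.png

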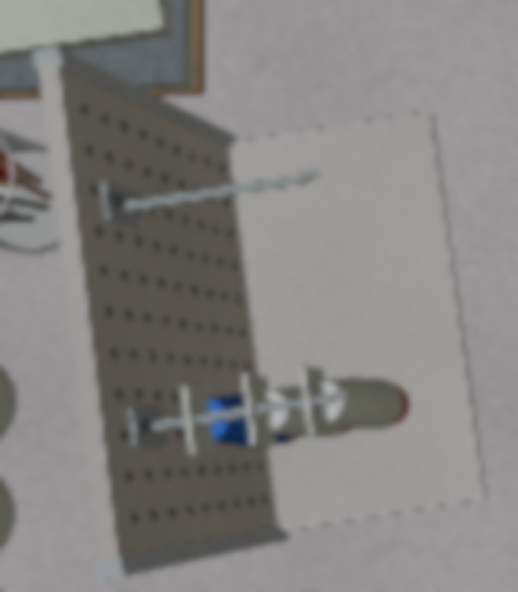

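View pics/c4.png

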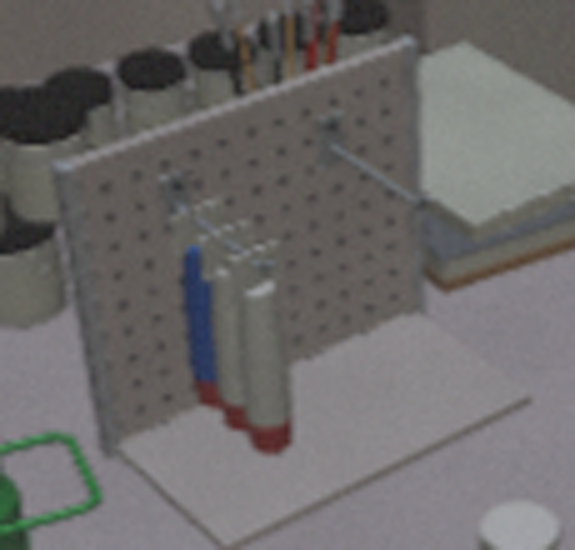

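```bash
python3 - <<'E'
from h import *
np.set_printoptions(precision=4,suppress=True)
T=grab('top');S=grab('side')
c=lambda p,s,o:((p[0]+.5)/s-.5+o[0],(p[1]+.5)/s-.5+o[1])
t1=lambda x,y:c((x,y),6,(260,130)); s2=lambda x,y:c((x,y),8,(300,180))
t3=lambda x,y:c((x,y),3.7,(100,110)); s4=lambda x,y:c((x,y),5,(215,85))
L=onz(T,*t1(452,287),.101);print('lid top',L, onz(S,*s2(355,205),.101), tri(T,t1(452,287),S,s2(355,205)))
for z in(.1,.089): print(z,onz(T,*t1(535,107),z),onz(T,*t1(652,250),z))
A=tri(T,t1(538,107),S,s2(568,197));B=tri(T,t1(652,250),S,s2(508,325));print('bar',A,B)
a=A[0];b=B[0];m=(a+b)/2;d=(b-a);print('mid',m,np.linalg.norm(d),np.degrees(np.arctan2(d[1],d[0])),'dir',np.degrees(np.arctan2(*(m-L)[1::-1])),'r',np.hypot(*(m-L)[:2]))
# pivot ends
print('ears',onz(T,*t1(392,212),.06),onz(T,*t1(512,380),.06))
print('prong plane',onz(T,*t3(125,207),.2),onz(T,*t3(300,180),.2),onz(T,*t3(317,174),.21))
print('prong side',onz(S,*s4(332,145),.2),onz(S,*s4(418,200),.2),onz(S,*s4(432,208),.2))
print('stock',onz(T,*t3(150,425),.2),onz(T,*t3(340,398),.2))
print('base edge',onz(T,*t3(433,115),.012),onz(T,*t3(484,497),.012),'top',onz(T,*t3(45,55),.26),onz(T,*t3(108,570),.26))
print('base side',onz(S,*s4(527,400),.012),onz(S,*s4(225,546),.012))
print('pot',onz(T,*t1(100,303),.05)); print('near jar',onz(T,280,229,.06),'tube',onz(T,315,104,.02))
E
```

```text
lid top [ 0.5318 -0.1084  0.101 ] [ 0.5308 -0.1125  0.101 ] (array([ 0.5329, -0.1089,  0.097 ]), np.float64(0.0013183941579060065))
0.1 [ 0.6096 -0.1468  0.1   ] [ 0.5457 -0.1954  0.1   ]
0.089 [ 0.6118 -0.1477  0.089 ] [ 0.5471 -0.1968  0.089 ]
bar (array([ 0.6117, -0.1492,  0.0942]), np.float64(0.0020801238422355818)) (array([ 0.5461, -0.1959,  0.0948]), np.float64(0.0007054972666335748))
mid [ 0.5789 -0.1725  0.0945] 0.0805066410978723 -144.55731151172253 dir -53.757643546195496 r 0.07956156402566104
ears [ 0.5715 -0.0841  0.06  ] [ 0.4941 -0.1357  0.06  ]
prong plane [0.5606 0.3659 0.2   ] [0.5748 0.2552 0.2   ] [0.5765 0.2409 0.21  ]
prong side [0.5611 0.3602 0.2   ] [0.5766 0.2545 0.2   ] [0.5797 0.2392 0.2   ]
stock [0.4227 0.3493 0.2   ] [0.4364 0.2304 0.2   ]
base edge [0.6569 0.2211 0.012 ] [0.3638 0.185  0.012 ] top [0.643  0.3847 0.26  ] [0.339  0.3449 0.26  ]
base side [0.6491 0.2124 0.012 ] [0.3611 0.1797 0.012 ]
pot [0.5351 0.0495 0.05  ]
near jar [0.4021 0.0408 0.06  ] tube [ 0.7531 -0.0615  0.02  ]
```

```bash
cat >> h.py <<'E'
from scipy.spatial.transform import Rotation as Ro
def plan(p,ydeg=None):
    """shift cm / rotvec deg in tool axes to reach TCP p, tool down with jaw y along ydeg (mod 180, nearest)"""
    s=status.state();R=np.array(s['tcp_rot']);d=R.T@(np.array(p)-s['position'])*100
    cur=np.degrees(np.arctan2(R[1,1],R[0,1])); y=cur if ydeg is None else cur+((ydeg-cur+90)%180-90)
    a=np.radians(y);Y=np.array([np.cos(a),np.sin(a),0]);Z=np.array([0,0,-1.]);X=np.cross(Y,Z)
    rv=np.degrees(Ro.from_matrix(R.T@np.stack([X,Y,Z],1)).as_rotvec())
    print('t',s['t'],'pos',np.round(s['position'],4),'yaw',round(cur,2),'->',round(y,2),'shift',np.round(d,2),'rot',np.round(rv,2),'j',np.round(s['joints'],2),'w',round(s['width'],3))
E
python3 - <<'E'
from h import *
plan((.5325,-.109,.38)); plan((.5325,-.109,.15))
E
```

```text
t 0.2 pos [0.1879 0.5168 0.2529] yaw 70.02 -> 70.02 shift [-53.77 -47.04 -12.67] rot [-0.05  0.    0.  ] j [ 1.22  0.09  0.18  1.66 -0.    1.57] w 1.004
t 0.2 pos [0.1879 0.5168 0.2529] yaw 70.02 -> 70.02 shift [-53.77 -47.03  10.33] rot [-0.05  0.    0.  ] j [ 1.22  0.09  0.18  1.66 -0.    1.57] w 1.004
```

>>> apply_moves(
  rows=[0, 0, -6, 0, 0, 0, -4, -3, -12, 0, 0, 0, -9, -7, -14, 0, 0, 0, -13, -11.5, -14, 0, 0, 0, -18, -15.5, -14, 0, 0, 0, -22, -19.5, -14, 0, 0, 0, -27, -23.5, -14, 0, 0, 0, -31, -27.5, -14, 0, 0, 0, -36, -31.5, -14, 0, 0, 0, -40, -35.5, -14, 0, 0, 0, -45, -39.5, -14, 0, 0, 0, -49, -43, -14, 0, 0, 0],
  hand=8.54,
  squeeze=40,
)

```text
t: 1.7
position: [0.5022, -0.0569, 0.3931]
tcp_rot: [[-0.94, 0.342, 0.0], [0.342, 0.94, 0.0], [-0.0, 0.0, -1.0]]
wrist_force: [0.8, 1.1, 0.1]
width: 1.004
```

```bash
python3 - <<'E'
from h import *
plan((.5325,-.109,.16))
E
```

```text
t 1.7 pos [ 0.5022 -0.0569  0.3931] yaw 69.97 -> 69.97 shift [-4.63 -3.86 23.31] rot [ 0.  0. -0.] j [-0.11  0.08  0.45  1.94  0.    0.24] w 1.004
```

>>> apply_moves(
  rows=[-2.3, -1.9, 4, 0, 0, 0, -4.6, -3.9, 9, 0, 0, 0, -4.6, -3.9, 14, 0, 0, 0, -4.6, -3.9, 19, 0, 0, 0, -4.6, -3.9, 23.3, 0, 0, 0, -4.6, -3.9, 23.3, 0, 0, 0],
)

```text
t: 2.45
position: [0.5296, -0.1067, 0.1572]
tcp_rot: [[-0.94, 0.342, -0.006], [0.342, 0.94, 0.001], [0.006, -0.001, -1.0]]
wrist_force: [-0.3, 0.4, 1.2]
width: 1.001
```

```bash
python3 - <<'E'
from h import *
plan((.5325,-.109,.099))
T=grab('top');S=grab('side')
a=cv2.resize(S['pixels'][130:270,260:440,::-1],None,fx=4,fy=4,interpolation=cv2.INTER_CUBIC);cv2.imwrite('pics/d1.png',a)
E
```

```text
t 2.45 pos [ 0.5296 -0.1067  0.1572] yaw 70.01 -> 70.01 shift [-0.39 -0.11  5.82] rot [-0.05 -0.34 -0.  ] j [-0.2   0.05 -0.04  1.48  0.    0.15] w 1.001
```

View pics/d1.png

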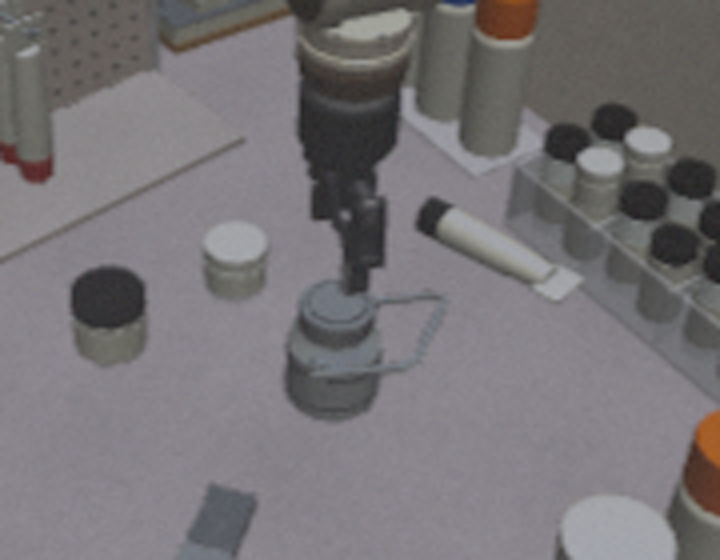

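```bash
python3 - <<'E'
from h import *
S=grab('side')
for r in (.0425,.057):
  for z in(.146,.135):
    p=proj(S,(.5325-.342*r,-.109-.94*r,z));print((p-[260,130])*4)
plan((.5325,-.109,.099))
E
```

```text
[352.74643499 291.44265583]
[351.87235707 301.8028025 ]
[357.96121261 303.9328239 ]
[357.04659076 314.30761519]
t 2.6 pos [ 0.5322 -0.1072  0.1626] yaw 70.01 -> 70.01 shift [-0.07 -0.16  6.36] rot [ 0.02  0.15 -0.  ] j [-0.2   0.05 -0.04  1.48  0.    0.15] w 0.999
```

>>> apply_moves(
  rows=[0, -0.2, 2, 0, 0, 0, 0, -0.2, 4, 0, 0, 0, 0, -0.2, 5.5, 0, 0, 0, 0, -0.2, 6.3, 0, 0, 0, 0, -0.2, 6.3, 0, 0, 0, 0, -0.2, 6.3, 0, 0, 0],
)

```text
t: 3.35
position: [0.5311, -0.109, 0.0981]
tcp_rot: [[-0.94, 0.342, 0.001], [0.342, 0.94, -0.0], [-0.001, 0.0, -1.0]]
wrist_force: [0.4, 0.9, 1.0]
width: 0.998
```

>>> apply_moves(
  rows=[0, 0, 0, 0, 0, 0, 0, 0, 0, 0, 0, 0, 0, 0, 0, 0, 0, 0, 0, 0, 0, 0, 0, 0, 0, 0, 0, 0, 0, 0, 0, 0, 0, 0, 0, 0, 0, 0, 0, 0, 0, 0, 0, 0, 0, 0, 0, 0],
  hand=5,
  squeeze=25,
)

```text
t: 4.35
position: [0.531, -0.1093, 0.098]
tcp_rot: [[-0.94, 0.342, 0.001], [0.342, 0.94, -0.001], [-0.001, -0.0, -1.0]]
wrist_force: [-1.6, -3.2, 6.1]
width: 0.717
```

```bash
python3 - <<'E'
from h import *
plan((.5325,-.109,.099));s=status.state();print(s['wrist_force'],s['moment'])
for n,r in(('side',(slice(130,270),slice(260,440))),('top',(slice(100,240),slice(260,440)))):
  S=grab(n);cv2.imwrite('pics/e_%s.png'%n,cv2.resize(S['pixels'][r][:,:,::-1],None,fx=4,fy=4,interpolation=cv2.INTER_CUBIC))
E
```

```text
t 4.35 pos [ 0.531  -0.1093  0.098 ] yaw 70.0 -> 70.0 shift [-0.13  0.08 -0.1 ] rot [-0.02  0.07  0.  ] j [-0.2   0.06 -0.15  1.36 -0.    0.15] w 0.717
[-1.58707809 -3.16022822  6.05768604] [-0.44532107  0.26171041  0.06004307]
```

View pics/e_side.png

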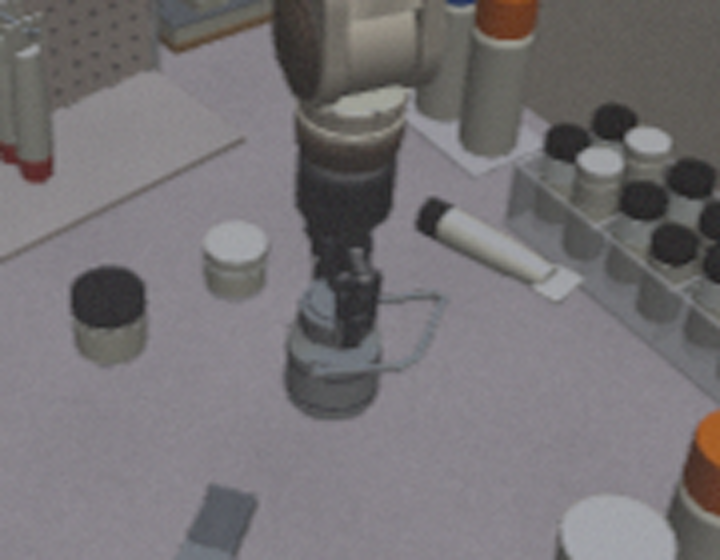

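>>> apply_moves(
  rows=[0, 0, 0, 0, 0, 5, 0, 0, 0, 0, 0, 10, 0, 0, 0, 0, 0, 16, 0, 0, 0, 0, 0, 22, 0, 0, 0, 0, 0, 28, 0, 0, 0, 0, 0, 34, 0, 0, 0, 0, 0, 40, 0, 0, 0, 0, 0, 45, 0, 0, 0, 0, 0, 50, 0, 0, 0, 0, 0, 53, 0, 0, 0, 0, 0, 55, 0, 0, 0, 0, 0, 55],
)

```text
t: 5.95
position: [0.5309, -0.109, 0.0979]
tcp_rot: [[-0.259, 0.966, 0.001], [0.966, 0.259, -0.0], [-0.0, 0.001, -1.0]]
wrist_force: [-1.0, -1.0, 5.3]
width: 0.719
```

```bash
cat >m.py <<'E'
from h import *
plan((.5325,-.109,.099));s=status.state();print(s['wrist_force'],s['moment'],s['joint_efforts'])
E
python3 m.py
```

```text
t 5.95 pos [ 0.5309 -0.109   0.0979] yaw 14.98 -> 14.98 shift [-0.04  0.15 -0.11] rot [ 0.04  0.02 -0.  ] j [-0.2   0.06 -0.15  1.36  0.    1.11] w 0.719
[-0.96142094 -0.99364283  5.32215449] [-0.21008653  0.13455875 -0.05602623] [  0.78221848 -47.81515718  44.38776612  -0.38172184   0.33602078
   0.20954699]
```

>>> apply_moves(
  rows=[0, 0, 0, 0, 0, 3, 0, 0, 0, 0, 0, 6, 0, 0, 0, 0, 0, 9, 0, 0, 0, 0, 0, 10, 0, 0, 0, 0, 0, 10],
)

```text
t: 6.58
position: [0.531, -0.109, 0.0979]
tcp_rot: [[-0.087, 0.996, 0.001], [0.996, 0.087, -0.0], [-0.0, 0.001, -1.0]]
wrist_force: [-1.4, -0.7, 5.0]
width: 0.716
```

```bash
python3 m.py
```

```text
t 6.575 pos [ 0.531  -0.109   0.0979] yaw 5.0 -> 5.0 shift [-0.02  0.15 -0.11] rot [ 0.05  0.01 -0.  ] j [-0.2   0.06 -0.15  1.36  0.    1.28] w 0.716
[-1.36344802 -0.65328963  4.97189178] [-0.18549678  0.10956141 -0.02053046] [  0.66949937 -47.85390973  44.40010071  -0.33652151   0.3001716
   0.09900723]
```

>>> apply_moves(
  rows=[0, 0, 0, 0, 0, 3, 0, 0, 0, 0, 0, 6, 0, 0, 0, 0, 0, 9, 0, 0, 0, 0, 0, 10, 0, 0, 0, 0, 0, 10],
)

```text
t: 7.2
position: [0.5314, -0.1087, 0.0978]
tcp_rot: [[0.086, 0.996, 0.002], [0.996, -0.086, 0.0], [0.001, 0.002, -1.0]]
wrist_force: [3.5, 2.7, 5.2]
width: 0.719
```

```bash
python3 m.py
```

```text
t 7.2 pos [ 0.5314 -0.1087  0.0978] yaw -4.92 -> -4.92 shift [-0.02  0.11 -0.12] rot [ 0.1  -0.03  0.  ] j [-0.2   0.06 -0.15  1.36  0.    1.45] w 0.719
[3.54105332 2.66611343 5.15299954] [ 0.5959241  -1.06065655  0.18898836] [ -1.94778822 -47.45698214  42.41058469   1.45469159  -0.98931268
   0.27714699]
```

>>> apply_moves(
  rows=[0, 0, 0, 0, 0, 3, 0, 0, 0, 0, 0, 6, 0, 0, 0, 0, 0, 9, 0, 0, 0, 0, 0, 10, 0, 0, 0, 0, 0, 10],
)

```text
t: 7.82
position: [0.5312, -0.1089, 0.0977]
tcp_rot: [[0.257, 0.966, 0.001], [0.966, -0.257, -0.0], [0.0, 0.001, -1.0]]
wrist_force: [4.4, 2.5, 5.1]
width: 0.712
```

```bash
cat >>m.py <<'E'
import sys
if len(sys.argv)>1:
  o=[]
  for n,(y,x) in(('side',(150,290)),('top',(120,290))):
    S=grab(n);o.append(cv2.resize(S['pixels'][y:y+110,x:x+110][:,:,::-1],None,fx=3.6,fy=3.6,interpolation=cv2.INTER_CUBIC))
  cv2.imwrite('pics/'+sys.argv[1],np.hstack(o))
E
python3 m.py f1.png
```

```text
t 7.825 pos [ 0.5312 -0.1089  0.0977] yaw -14.92 -> -14.92 shift [ 0.03  0.13 -0.13] rot [ 0.07 -0.01  0.  ] j [-0.2   0.06 -0.15  1.36  0.    1.63] w 0.712
[4.38332202 2.47276476 5.07077897] [ 0.29647791 -1.18441077  0.07142232] [ -1.52795702 -47.01412797  41.62310958   1.88651338  -0.69730025
   0.24124593]
```

View pics/f1.png

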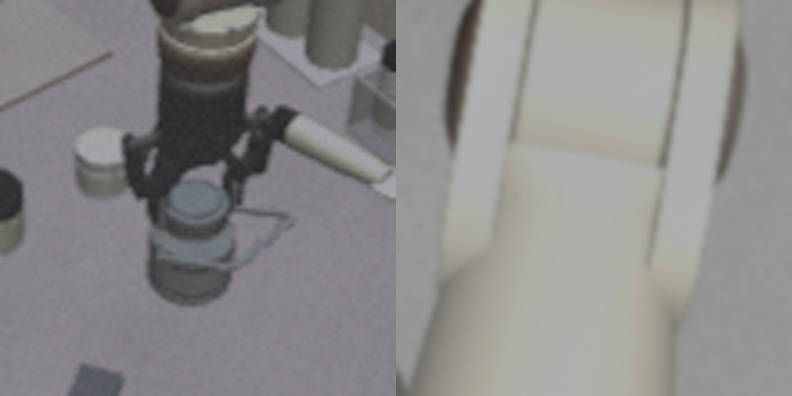

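```bash
cat >bar.py <<'E'
from h import *
import sys
# bar corners in side view given crop coordinates scale 3.6 offset (290,150): cast on z
S=grab('side')
a=[float(v) for v in sys.argv[1:5]]
for z in (.09,.095,.10):
  p=[onz(S,(a[i]+.5)/3.6-.5+290,(a[i+1]+.5)/3.6-.5+150,z) for i in(0,2)]
  d=p[1]-p[0];m=(p[0]+p[1])/2-np.array([.5315,-.109,0]);print(z,p,np.degrees(np.arctan2(d[1],d[0])),np.linalg.norm(d),'mid',np.degrees(np.arctan2(m[1],m[0])),np.hypot(*m[:2]))
E
python3 bar.py 293 219 236 266; python3 - <<'E'
print([( (x+.5)/8-.5+300-290+.5)*3.6-.5 for x in(568,508)],[( (x+.5)/8-.5+180-150+.5)*3.6-.5 for x in(197,325)])
E
python3 bar.py 291 196 264 254
```

```text
0.09 [array([ 0.59829564, -0.17071666,  0.09      ]), array([ 0.51900455, -0.19075179,  0.09      ])] -165.8194279761558 0.08178314555467339 mid -69.26926040054275 0.07670024060112926
0.095 [array([ 0.59458662, -0.17454515,  0.095     ]), array([ 0.51576195, -0.19446242,  0.095     ])] -165.8194279761558 0.08130206757627015 mid -72.59113235829216 0.07912833208745379
0.1 [array([ 0.5908776 , -0.17837363,  0.1       ]), array([ 0.51251935, -0.19817305,  0.1       ])] -165.81942797615577 0.08082098959786678 mid -75.70546059099328 0.08180611585272095
[291.325, 264.325] [196.375, 253.975]
0.09 [array([ 0.61593959, -0.14567515,  0.09      ]), array([ 0.54872444, -0.19208404,  0.09      ])] -145.37674894594693 0.08168024176746388 mid -49.6719494225028 0.07854590763926736
0.095 [array([ 0.61212678, -0.14965094,  0.095     ]), array([ 0.54530701, -0.19578684,  0.095     ])] -145.37674894594696 0.0811997691062759 mid -53.46085706289365 0.07930656833368709
0.1 [array([ 0.60831397, -0.15362672,  0.1       ]), array([ 0.54188959, -0.19948963,  0.1       ])] -145.3767489459471 0.08071929644508785 mid -57.16196152965303 0.08040660648048384
```

>>> apply_moves(
  rows=[0, 0, 0, 0, 0, 3, 0, 0, 0, 0, 0, 6, 0, 0, 0, 0, 0, 9, 0, 0, 0, 0, 0, 12, 0, 0, 0, 0, 0, 15, 0, 0, 0, 0, 0, 15],
)

```text
t: 8.78
position: [0.5311, -0.1092, 0.0977]
tcp_rot: [[0.499, 0.866, 0.001], [0.866, -0.499, -0.001], [-0.0, 0.001, -1.0]]
wrist_force: [3.3, 1.0, 5.5]
width: 0.711
```

```bash
python3 m.py f2.png
```

```text
t 8.775 pos [ 0.5311 -0.1092  0.0977] yaw -29.96 -> -29.96 shift [ 0.09  0.11 -0.13] rot [ 0.07  0.01 -0.  ] j [-0.2   0.06 -0.15  1.36 -0.    1.89] w 0.711
[3.33752296 1.02789271 5.53337668] [-0.06253935 -1.08076603  0.04488765] [ -0.84413119 -47.00961828  41.74690962   1.71679348  -0.25574994
   0.41776601]
```

View pics/f2.png

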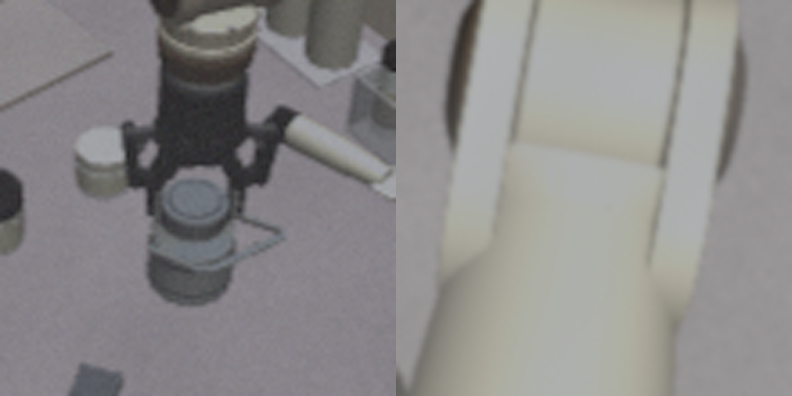

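```bash
python3 bar.py 284 236 211 269
```

```text
0.09 [array([ 0.57772579, -0.18366232,  0.09      ]), array([ 0.49840198, -0.1820812 ,  0.09      ])] 178.85810321525858 0.07933956923674551 mid -84.92231111157838 0.07416280495340115
0.095 [array([ 0.57413777, -0.18741465,  0.095     ]), array([ 0.49528057, -0.18584283,  0.095     ])] 178.85810321525864 0.07887286525615232 mid -87.63274186419908 0.07769504841102741
0.1 [array([ 0.57054975, -0.19116699,  0.1       ]), array([ 0.49215916, -0.18960447,  0.1       ])] 178.8581032152586 0.07840616127555913 mid -90.10246364781032 0.08138585572652393
```

>>> apply_moves(
  rows=[0, 0, 0, 0, 0, 0, 0, 0, 0, 0, 0, 0, 0, 0, 0, 0, 0, 0, 0, 0, 0, 0, 0, 0, 0, 0, -2, 0, 0, 0, 0, 0, -4.5, 0, 0, -5, 0, 0, -7, 0, 0, -14, 0, 0, -9, 0, 0, -23, 0, 0, -9, 0, 0, -32, 0, 0, -9, 0, 0, -40, 0, 0, -9, 0, 0, -40, 0, 0, -9, 0, 0, -40],
  hand=8.5,
)

```text
t: 10.42
position: [0.5307, -0.1089, 0.1872]
tcp_rot: [[-0.171, 0.985, -0.0], [0.985, 0.171, 0.0], [0.0, -0.0, -1.0]]
wrist_force: [0.2, 0.6, -0.3]
width: 0.997
```

```bash
python3 m.py f3.png
```

```text
t 10.425 pos [ 0.5307 -0.1089  0.1872] yaw 9.85 -> 9.85 shift [-0.04  0.18  8.82] rot [-0.01 -0.   -0.  ] j [-0.2   0.05  0.01  1.53 -0.    1.2 ] w 0.997
[ 0.23767236  0.6274009  -0.32969698] [ 0.00965847  0.03030869 -0.07278591] [-1.32988825e-03 -5.04194784e+01  4.70823669e+01  6.05979643e-03
 -9.37021905e-04 -5.12550131e-02]
```

View pics/f3.png

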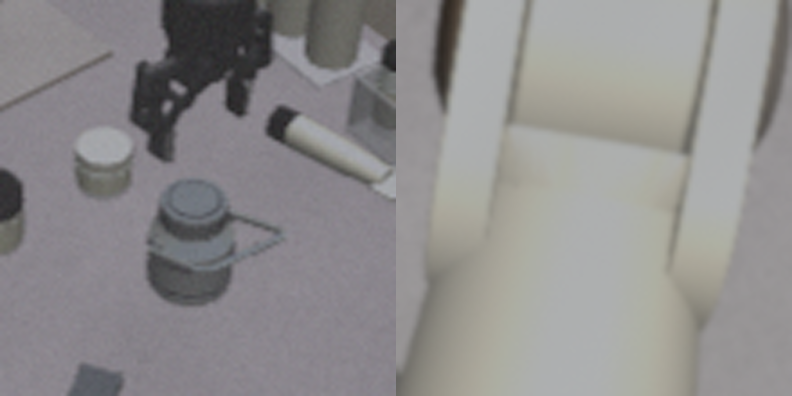

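>>> apply_moves(
  rows=[0, 0.1, 3, 0, 0, 0, 0, 0.1, 6, 0, 0, 0, 0, 0.1, 8, 0, 0, 0, 0, 0.1, 8.3, 0, 0, 0, 0, 0.1, 8.3, 0, 0, 0, 0, 0.1, 8.3, 0, 0, 0],
)

```text
t: 11.28
position: [0.5322, -0.1089, 0.1054]
tcp_rot: [[-0.174, 0.985, 0.002], [0.985, 0.174, -0.0], [-0.001, 0.001, -1.0]]
wrist_force: [0.2, 0.2, -0.3]
width: 0.995
```

>>> apply_moves(
  rows=[0, 0, 0, 0, 0, 0, 0, 0, 0, 0, 0, 0, 0, 0, 0, 0, 0, 0, 0, 0, 0, 0, 0, 0, 0, 0, 0, 0, 0, 0, 0, 0, 0, 0, 0, 0],
  hand=5,
  squeeze=25,
)

```text
t: 12.02
position: [0.5318, -0.1089, 0.1051]
tcp_rot: [[-0.174, 0.985, 0.001], [0.985, 0.174, -0.0], [-0.001, 0.001, -1.0]]
wrist_force: [-2.6, 0.1, 5.7]
width: 0.712
```

```bash
python3 m.py f4.png
```

```text
t 12.025 pos [ 0.5318 -0.1089  0.1051] yaw 10.01 -> 10.01 shift [-0.02  0.07  0.61] rot [ 0.04  0.03 -0.  ] j [-0.2   0.06 -0.13  1.37 -0.    1.19] w 0.712
[-2.59807146  0.09739563  5.74720564] [-0.05273302  0.46874959 -0.02257348] [ 4.97913435e-01 -4.77109802e+01  4.49185789e+01 -1.06147707e+00
  2.29563396e-01  3.63775558e-03]
```

>>> apply_moves(
  rows=[0, 0, 0, 0, 0, 3, 0, 0, 0, 0, 0, 6, 0, 0, 0, 0, 0, 9, 0, 0, 0, 0, 0, 12, 0, 0, 0, 0, 0, 15, 0, 0, 0, 0, 0, 15],
)

```text
t: 12.88
position: [0.5325, -0.1086, 0.105]
tcp_rot: [[0.086, 0.996, 0.002], [0.996, -0.086, 0.0], [0.0, 0.002, -1.0]]
wrist_force: [1.8, 1.0, 3.8]
width: 0.711
```

```bash
python3 m.py f5.png
```

```text
t 12.875 pos [ 0.5325 -0.1086  0.105 ] yaw -4.94 -> -4.94 shift [-0.04 -0.    0.6 ] rot [ 0.12 -0.03  0.  ] j [-0.2   0.06 -0.13  1.37  0.    1.46] w 0.711
[1.79739987 0.95398571 3.77785971] [ 0.39698487 -0.85394827  0.09592337] [ -1.33964147 -48.33139658  43.59310269   1.07561577  -0.6869092
   0.51967872]
```

View pics/f4.png

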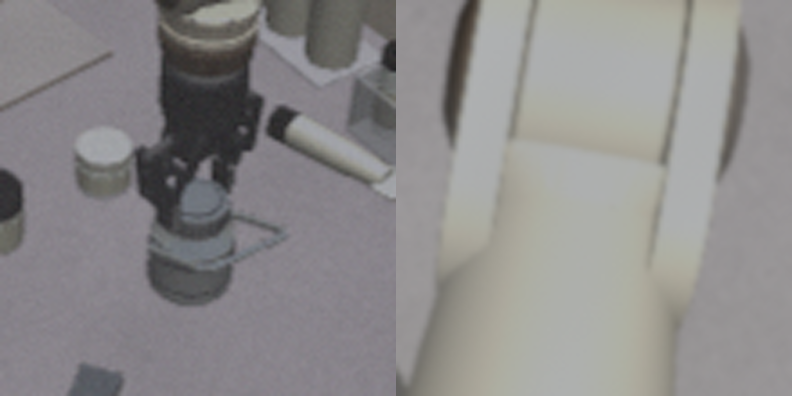

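View pics/f5.png

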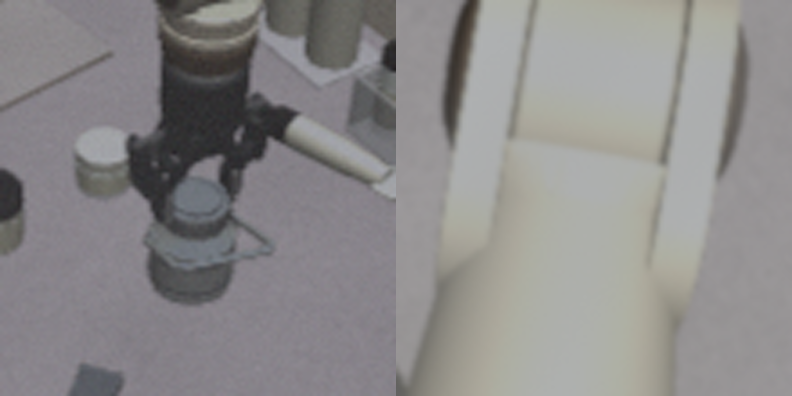

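>>> apply_moves(
  rows=[0, 0, 0, 0, 0, 0, 0, 0, 0, 0, 0, 0, 0, 0, 0, 0, 0, 0, 0, 0, 0, 0, 0, 0, 0, 0, -2.5, 0, 0, 0, 0, 0, -6, 0, 0, 0, 3, -1, -10, 0, 0, 0, 8, -3, -14, 0, 0, 0, 13, -6, -17, 0, 0, 0, 17, -8, -18, 0, 0, 0, 21, -9, -18, 0, 0, 0, 21, -9, -18, 0, 0, 0],
  hand=8.5,
)

```text
t: 14.48
position: [0.4598, 0.1103, 0.2846]
tcp_rot: [[0.083, 0.997, 0.001], [0.997, -0.083, 0.0], [0.0, 0.0, -1.0]]
wrist_force: [-0.8, -1.0, 0.5]
width: 0.996
```

```bash
python3 - <<'E'
from h import *
o=[]
for n,(y,x) in(('side',(170,300)),('top',(140,290))):
    S=grab(n);o.append(cv2.resize(S['pixels'][y:y+100,x:x+100][:,:,::-1],None,fx=4,fy=4,interpolation=cv2.INTER_CUBIC))
cv2.imwrite('pics/g1.png',np.hstack(o))
E
```

```text
(no output)
```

View pics/g1.png

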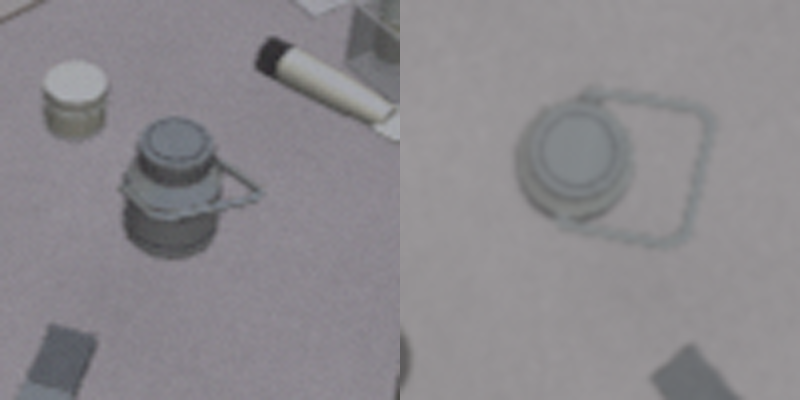

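```bash
python3 - <<'E'
from h import *
np.set_printoptions(precision=4,suppress=True)
T=grab('top');S=grab('side')
t=lambda x,y:((x+.5)/4-.5+290,(y+.5)/4-.5+140);s=lambda x,y:((x+.5)/4-.5+300,(y+.5)/4-.5+170)
L=onz(T,*t(177,151),.101);print(L,tri(T,t(177,151),S,s(177,138)))
A=tri(T,t(310,113),S,s(259,192));B=tri(T,t(285,239),S,s(162,216));print(A,B)
for z in(.09,.095,.1):
  a,b=onz(T,*t(310,113),z),onz(T,*t(285,239),z);m=(a+b)/2;d=a-b;print(a,b,'m',m,np.degrees(np.arctan2(d[1],d[0])),np.linalg.norm(d),np.degrees(np.arctan2(*(m-L)[1::-1])),np.hypot(*(m-L)[:2]))
e=[onz(T,*t(x,y),.06) for x,y in((192,90),(165,226))];print(e,(e[0]+e[1])/2)
plan((.5,-.2,.2),0)
E
```

```text
[ 0.532  -0.1057  0.101 ] (array([ 0.5333, -0.1064,  0.0995]), np.float64(0.0027044922647005507))
(array([ 0.554 , -0.1925,  0.0991]), np.float64(0.0016000463741771063)) (array([ 0.4729, -0.1736,  0.0999]), np.float64(0.0003484957022802265))
[ 0.556  -0.1941  0.09  ] [ 0.4737 -0.1748  0.09  ] m [ 0.5148 -0.1844  0.09  ] -13.185230938928768 0.08455359540551752 -102.29280015117517 0.08060026004718625
[ 0.5553 -0.1934  0.095 ] [ 0.4734 -0.1742  0.095 ] m [ 0.5143 -0.1838  0.095 ] -13.185230938928788 0.08412857975578351 -102.74139410664442 0.08013261061420611
[ 0.5546 -0.1928  0.1   ] [ 0.4731 -0.1737  0.1   ] m [ 0.5138 -0.1832  0.1   ] -13.185230938928761 0.08370356410604966 -103.19522653470592 0.07966993081278038
[array([ 0.5782, -0.1187,  0.06  ]), array([ 0.4865, -0.0977,  0.06  ])] [ 0.5323 -0.1082  0.06  ]
t 14.675 pos [0.4604 0.1076 0.2841] yaw -5.03 -> -0.0 shift [-30.29   6.64   8.42] rot [-0.01  0.02 -5.03] j [ 0.23 -0.08  0.07  1.72 -0.    1.89] w 0.997
```

```bash
python3 - <<'E'
from h import *
plan((.5356,-.1899,.20),76.9)
E
```

```text
t 14.675 pos [0.4604 0.1076 0.2841] yaw -5.03 -> 76.9 shift [-28.97  10.1    8.42] rot [-3.000e-02  1.000e-02 -8.193e+01] j [ 0.23 -0.08  0.07  1.72 -0.    1.89] w 0.997
```

>>> apply_moves(
  rows=[-3.5, 1.2, 1, 0, 0, -9, -7, 2.5, 2, 0, 0, -18, -11, 3.8, 3, 0, 0, -27, -15, 5.2, 4, 0, 0, -36, -19, 6.6, 5, 0, 0, -45, -23, 8, 6, 0, 0, -54, -26, 9, 7, 0, 0, -63, -28, 10, 8, 0, 0, -72, -29, 10.1, 8.4, 0, 0, -79, -29, 10.1, 8.4, 0, 0, -82, -29, 10.1, 8.4, 0, 0, -82, -29, 10.1, 8.4, 0, 0, -82],
  hand=2.2,
)

```text
t: 16.18
position: [0.5355, -0.19, 0.2003]
tcp_rot: [[-0.974, 0.227, -0.0], [0.227, 0.974, -0.0], [0.0, -0.0, -1.0]]
wrist_force: [-0.4, 0.6, 0.9]
width: 0.256
```

```bash
python3 m.py g2.png; python3 - <<'E'
from h import *
plan((.5356,-.1899,.106),76.9)
E
```

```text
t 16.175 pos [ 0.5355 -0.19    0.2003] yaw 76.9 -> 76.9 shift [ 2.13  7.82 10.13] rot [-0.   -0.01 -0.  ] j [-0.34  0.12  0.11  1.56 -0.   -0.11] w 0.256
[-0.39964925  0.63957784  0.88550505] [0.0266893  0.00746017 0.02722851] [-2.70503070e-01 -5.42208195e+01  4.69241345e+01 -2.26832417e-03
 -8.29693163e-03 -2.31925811e-02]
t 16.275 pos [ 0.5356 -0.1896  0.2004] yaw 76.96 -> 76.9 shift [-0.   -0.03  9.44] rot [-0.    0.01  0.06] j [-0.34  0.12  0.11  1.56 -0.   -0.11] w 0.259
```

View pics/g2.png

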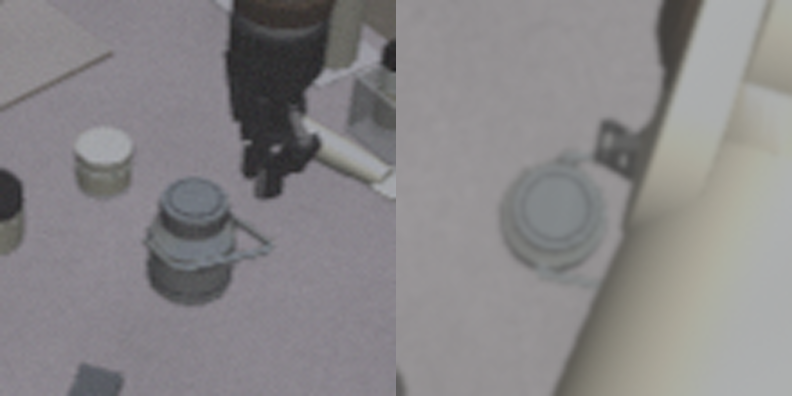

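>>> apply_moves(
  rows=[0, 0, 3, 0, 0, 0, 0, 0, 6, 0, 0, 0, 0, 0, 8, 0, 0, 0, 0, 0, 9, 0, 0, 0, 0, 0, 9.2, 0, 0, 0, 0, 0, 9.2, 0, 0, 0],
)

```text
t: 17.02
position: [0.536, -0.1895, 0.1091]
tcp_rot: [[-0.974, 0.225, 0.001], [0.225, 0.974, -0.0], [-0.001, -0.0, -1.0]]
wrist_force: [0.2, 0.1, -0.6]
width: 0.26
```

```bash
python3 - <<'E'
from h import *
S=grab('side');cv2.imwrite('pics/g3.png',cv2.resize(S['pixels'][170:250,310:400,::-1],None,fx=7,fy=7,interpolation=cv2.INTER_CUBIC))
s=status.state();print(s['position'],s['wrist_force'])
E
```

```text
[ 0.53611914 -0.1895604   0.10923622] [ 0.27171491 -0.24327958  0.3399393 ]
```

View pics/g3.png

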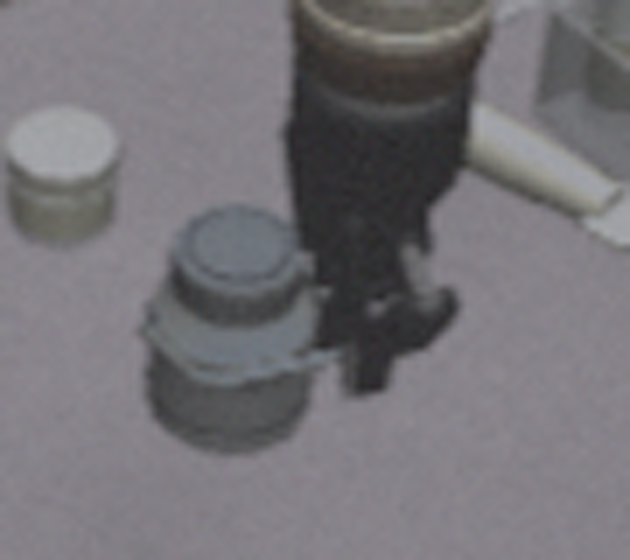

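>>> apply_moves(
  rows=[0, 0.5, 0, 0, 0, 0, 0, 1.2, -1.2, 0, 0, 0, 0, 2.1, -2.2, 0, 0, 0, 0, 3.1, -3.2, 0, 0, 0, 0, 4.2, -3.9, 0, 0, 0, 0, 5.4, -4.5, 0, 0, 0, 0, 6.7, -4.9, 0, 0, 0, 0, 7.6, -5.1, 0, 0, 0, 0, 8, -5.1, 0, 0, 0, 0, 8, -5.1, 0, 0, 0],
)

```text
t: 18.32
position: [0.5536, -0.1112, 0.159]
tcp_rot: [[-0.975, 0.224, -0.0], [0.224, 0.975, 0.0], [0.0, -0.0, -1.0]]
wrist_force: [-0.2, -0.1, 0.1]
width: 0.256
```

```bash
python3 - <<'E'
from h import *
S=grab('side');cv2.imwrite('pics/g4.png',cv2.resize(S['pixels'][160:240,290:380,::-1],None,fx=7,fy=7,interpolation=cv2.INTER_CUBIC))
s=status.state();print(s['position'],s['wrist_force'])
E
```

```text
[ 0.55356536 -0.11146438  0.15902393] [0.13782688 0.23211678 0.15384027]
```

View pics/g4.png

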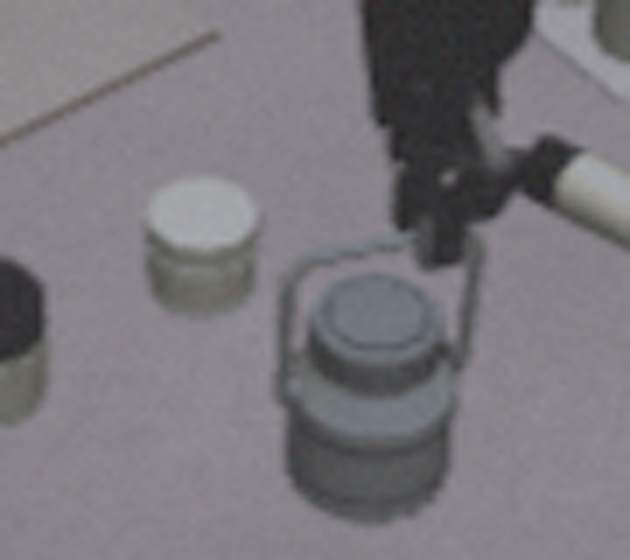

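>>> apply_moves(
  rows=[0, 0, 0.2, 0, 0, 0, 0, 0, 0.3, 0, 0, 0, 0, 0, 0.3, 0, 0, 0, 0, 0, 0.3, 0, 0, 0, 0, 0, 0.3, 0, 0, 0, 0, 0, 0.3, 0, 0, 0, 0, 0, 0.3, 0, 0, 0],
  hand=0,
  squeeze=80,
)

```text
t: 19.25
position: [0.554, -0.1119, 0.1575]
tcp_rot: [[-0.974, 0.225, 0.002], [0.225, 0.974, -0.0], [-0.002, 0.0, -1.0]]
wrist_force: [-1.2, -0.8, 7.6]
width: 0.045
```

>>> apply_moves(
  rows=[0, 0, -0.3, 0, 0, 0, 0, 0, -0.8, 0, 0, 0, 0, 0, -1.5, 0, 0, 0, 0, 0, -2, 0, 0, 0, 0, 0, -2, 0, 0, 0, 0, 0, -2, 0, 0, 0],
)

```text
t: 20.0
position: [0.5537, -0.1115, 0.1761]
tcp_rot: [[-0.974, 0.225, -0.0], [0.225, 0.974, 0.0], [0.0, -0.0, -1.0]]
wrist_force: [-0.9, -0.1, -3.4]
width: 0.045
```

```bash
python3 - <<'E'
from h import *
S=grab('side');cv2.imwrite('pics/g5.png',cv2.resize(S['pixels'][160:240,290:380,::-1],None,fx=7,fy=7,interpolation=cv2.INTER_CUBIC))
s=status.state();print(s['position'],s['wrist_force'],s['moment'],s['width'])
E
```

```text
[ 0.55361101 -0.11145784  0.17601886] [ 0.39399288  0.0374409  -2.80043708] [-0.00493731 -0.14145969  0.01656976] 0.04437483893792684
```

View pics/g5.png

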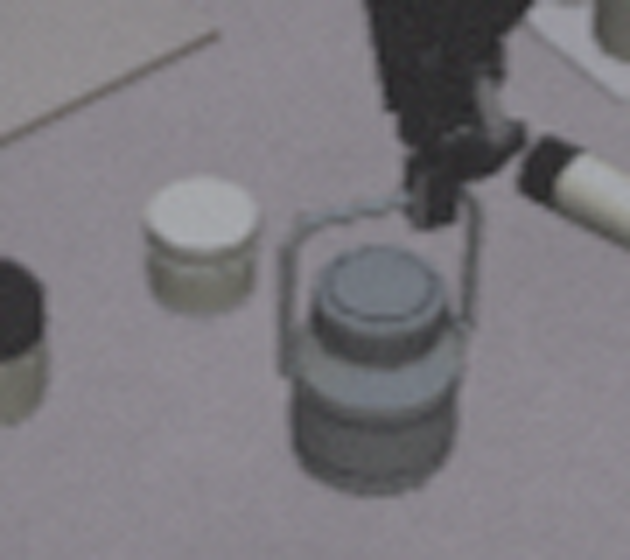

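```bash
python3 - <<'E'
from h import *
plan((.6053,.188,.275),97)
E
```

```text
t 20.05 pos [ 0.5536 -0.1115  0.176 ] yaw 77.01 -> 97.0 shift [ 1.7  30.34 -9.9 ] rot [  0.    -0.02 -19.99] j [-0.2   0.11  0.05  1.51  0.    0.03] w 0.044
```

>>> apply_moves(
  rows=[0, 0, -0.5, 0, 0, 0, 0, 0, -1.5, 0, 0, 0, 0, 0, -3, 0, 0, 0, 0, 0, -5, 0, 0, 0, 0, 0, -7, 0, 0, 0, 0, 0, -9, 0, 0, 0, 0, 0.5, -9.9, 0, 0, 0, 0, 1.2, -9.9, 0, 0, -1, 0, 2.2, -9.9, 0, 0, -2, 0, 3.6, -9.9, 0, 0, -3, 0, 5.2, -9.9, 0, 0, -4, 0, 7, -9.9, 0, 0, -5],
  squeeze=110,
)

```text
t: 21.55
position: [0.5696, -0.0419, 0.2751]
tcp_rot: [[-0.991, 0.138, -0.0], [0.138, 0.991, 0.0], [0.0, 0.0, -1.0]]
wrist_force: [-0.4, -0.0, -3.7]
width: 0.032
```

```bash
python3 - <<'E'
from h import *
plan((.6053,.188,.275),97)
S=grab('side');cv2.imwrite('pics/g6.png',cv2.resize(S['pixels'][110:230,270:390,::-1],None,fx=5,fy=5,interpolation=cv2.INTER_CUBIC))
s=status.state();print(s['position'],s['wrist_force'],s['moment'],s['width'])
E
```

```text
t 21.55 pos [ 0.5696 -0.0419  0.2751] yaw 82.1 -> 97.0 shift [-3.700e-01  2.327e+01  1.000e-02] rot [  0.    -0.02 -14.9 ] j [-0.07  0.15  0.29  1.71  0.    0.06] w 0.032
[ 0.57001635 -0.04013368  0.27505923] [-0.1411078   2.28778664 -4.24590196] [ 0.3293477  -0.16912693 -0.01588311] 0.03308902063468135
```

View pics/g6.png

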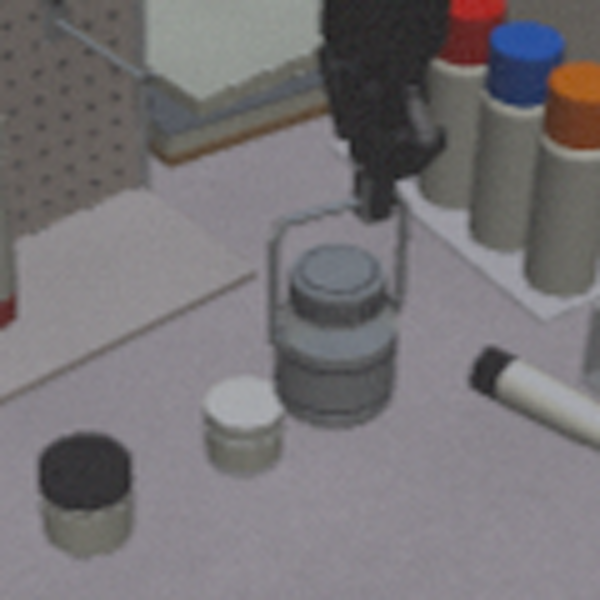

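>>> apply_moves(
  rows=[0, 2, 0, 0, 0, -1.5, 0, 4, 0, 0, 0, -3, 0, 6, 0, 0, 0, -4.5, 0, 8, 0, 0, 0, -6, -0.1, 10.2, 0, 0, 0, -7.5, -0.2, 12.4, 0, 0, 0, -9, -0.2, 14.6, 0, 0, 0, -10.5, -0.2, 16.7, 0, 0, 0, -12, -0.3, 18.7, 0, 0, 0, -13.2, -0.4, 20.5, 0, 0, 0, -14.3, -0.4, 22, 0, 0, 0, -15, -0.4, 23, 0, 0, 0, -15],
)

```text
t: 23.1
position: [0.6055, 0.1848, 0.2752]
tcp_rot: [[-0.992, -0.123, -0.0], [-0.123, 0.992, -0.0], [0.0, -0.0, -1.0]]
wrist_force: [-0.3, -0.5, -4.4]
width: 0.034
```

>>> apply_moves(
  rows=[0, 0.2, 0, 0, 0, 0, 0, 0.2, 0, 0, 0, 0, 0, 0.2, 0, 0, 0, 0, 0, 0.2, 0, 0, 0, 0],
)

```text
t: 23.6
position: [0.6051, 0.1855, 0.2754]
tcp_rot: [[-0.993, -0.122, 0.0], [-0.122, 0.993, -0.0], [-0.0, -0.0, -1.0]]
wrist_force: [0.0, 0.8, -4.2]
width: 0.032
```

```bash
python3 - <<'E'
from h import *
plan((.6016,.2178,.237),97)
S=grab('side');cv2.imwrite('pics/h1.png',cv2.resize(S['pixels'][80:200,220:340,::-1],None,fx=5,fy=5,interpolation=cv2.INTER_CUBIC))
S=grab('top');cv2.imwrite('pics/h1t.png',cv2.resize(S['pixels'][100:220,110:270,::-1],None,fx=5,fy=5,interpolation=cv2.INTER_CUBIC))
s=status.state();print(s['wrist_force'],s['moment'],s['width'])
E
```

```text
t 23.6 pos [0.6051 0.1855 0.2754] yaw 96.98 -> 97.0 shift [-0.05  3.25  3.84] rot [-0.    0.01 -0.02] j [ 0.3   0.31  0.48  1.74 -0.    0.18] w 0.032
[ 0.17705981  0.77371584 -3.3067543 ] [ 0.04137373 -0.12487741  0.02710518] 0.03212623041670299
```

View pics/h1.png

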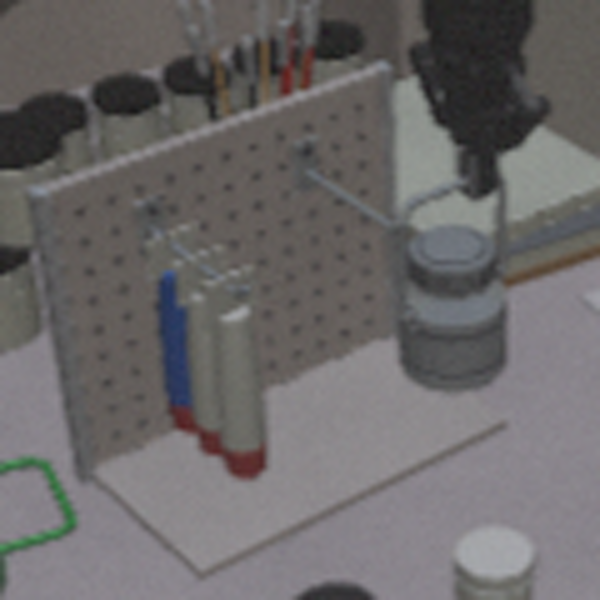

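View pics/h1t.png

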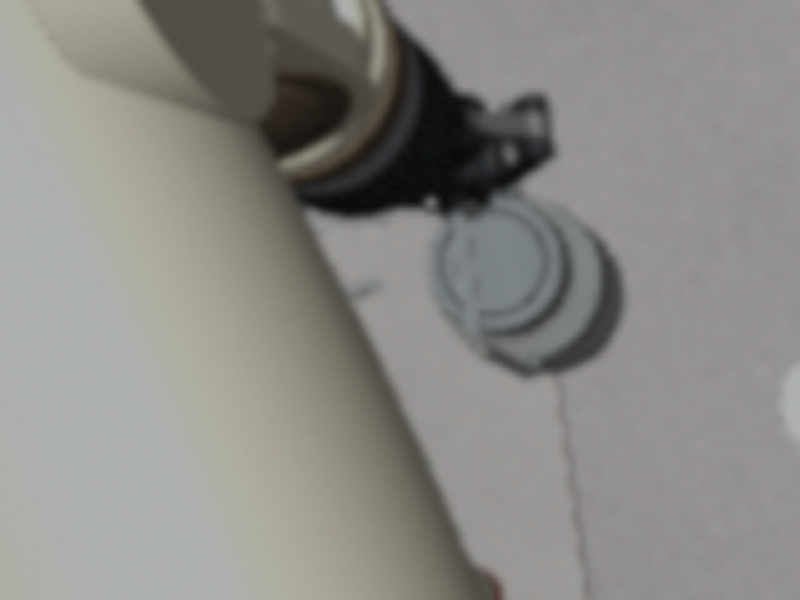

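```bash
python3 - <<'E'
from h import *
np.set_printoptions(precision=4,suppress=True)
T=grab('top');S=grab('side')
t=lambda x,y:((x+.5)/5-.5+110,(y+.5)/5-.5+100);s=lambda x,y:((x+.5)/5-.5+220,(y+.5)/5-.5+80)
print('tip',onz(T,*t(380,287),.21))
print('left corner',tri(T,t(484,346),S,s(404,215)))
e=np.array([np.cos(np.radians(7)),np.sin(np.radians(7)),0])
for k in(-.022-.038,-.022,-.022+.038):
  p=np.array([.6051,.1855,.268])+k*e; a=proj(T,p);b=proj(S,p);print(k,p,(a-[110,100]+.5)*5-.5,(b-[220,80]+.5)*5-.5)
for q in((.5785,.239,.2),(.5765,.241,.21),(.5615,.364,.2)):
  print((proj(T,q)-[110,100]+.5)*5-.5,(proj(S,q)-[220,80]+.5)*5-.5)
print('lid',tri(T,t(500,263),S,s(452,245)))
E
```

```text
tip [0.5757 0.2403 0.21  ]
left corner (array([0.5404, 0.1773, 0.2587]), np.float64(0.0024940877958458166))
-0.06 [0.5455 0.1782 0.268 ] [476.8258 328.6684] [407.5903 200.5553]
-0.022 [0.5833 0.1828 0.268 ] [465.606  242.5937] [450.5025 183.1679]
0.016 [0.621  0.1874 0.268 ] [454.4586 157.0744] [492.241  166.2561]
[390.2124 284.667 ] [405.8174 233.5836]
[378.4401 285.261 ] [401.8134 221.3406]
[123.1318 327.9589] [305.1784 167.7785]
lid (array([0.5838, 0.1823, 0.2181]), np.float64(9.118420919302824e-05))
```

>>> apply_moves(
  rows=[0, 0, 1, 0, 0, 0, 0, 0, 2.2, 0, 0, 0, 0, 0, 3.1, 0, 0, 0, 0, 0, 3.4, 0, 0, 0, 0, 1, 3.4, 0, 0, 0, 0, 2, 3.4, 0, 0, 0, 0, 3, 3.4, 0, 0, 0, 0, 4, 3.4, 0, 0, 0, 0, 5, 3.4, 0, 0, 0, 0, 5, 3.4, 0, 0, 0, 0, 5, 3.4, 0, 0, 0],
)

```text
t: 25.18
position: [0.599, 0.2355, 0.2412]
tcp_rot: [[-0.993, -0.122, -0.0], [-0.122, 0.993, -0.0], [0.0, -0.0, -1.0]]
wrist_force: [0.0, -0.3, -4.3]
width: 0.034
```

```bash
cat > v.py <<'E'
from h import *
import sys
S=grab('side');cv2.imwrite('pics/%s.png'%sys.argv[1],cv2.resize(S['pixels'][90:180,240:340,::-1],None,fx=6,fy=6,interpolation=cv2.INTER_CUBIC))
S=grab('top');cv2.imwrite('pics/%st.png'%sys.argv[1],cv2.resize(S['pixels'][100:220,110:270,::-1],None,fx=4,fy=4,interpolation=cv2.INTER_CUBIC))
s=status.state();print(s['t'],s['position'],s['wrist_force'],s['moment'],s['width'])
E
python3 v.py h2
```

```text
25.275 [0.59906529 0.23521227 0.24131809] [-0.06463777  0.16579352 -4.61182563] [-0.00698212 -0.10169089 -0.06184403] 0.03403645196834587
```

View pics/h2.png

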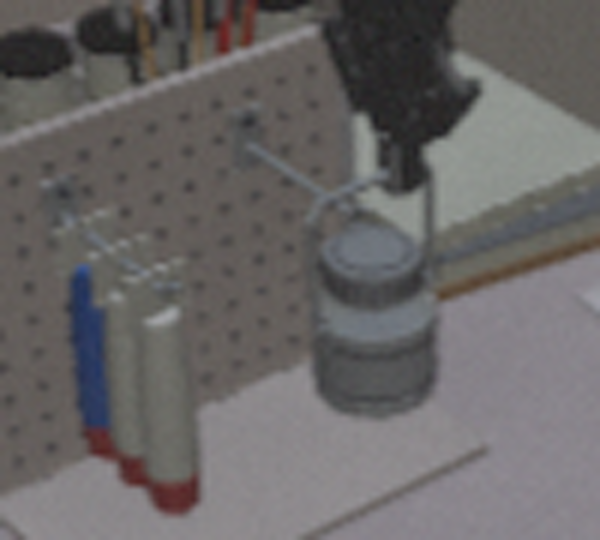

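View pics/h2t.png

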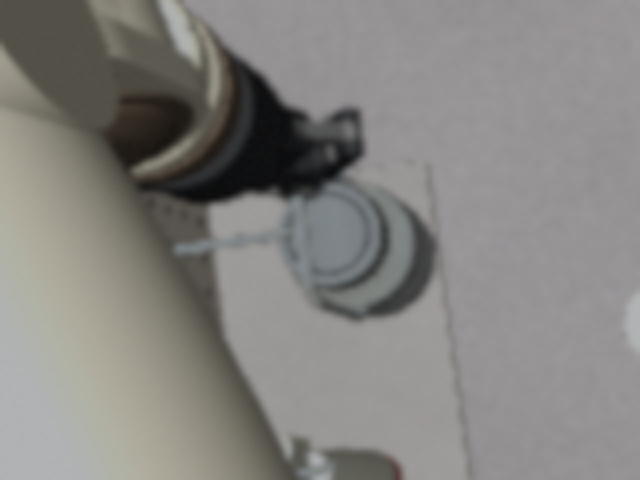

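>>> apply_moves(
  rows=[0, 0.8, 0, 0, 0, 0, 0, 1.6, 0, 0, 0, 0, 0, 2.4, 0, 0, 0, 0, 0, 3.2, 0, 0, 0, 0, 0, 4, 0, 0, 0, 0, 0, 4.7, 0, 0, 0, 0, 0, 4.7, 0, 0, 0, 0, 0, 4.7, 0, 0, 0, 0],
)

```text
t: 26.28
position: [0.5933, 0.2821, 0.2413]
tcp_rot: [[-0.993, -0.122, 0.0], [-0.122, 0.993, -0.0], [0.0, -0.0, -1.0]]
wrist_force: [0.5, 0.6, -3.6]
width: 0.036
```

```bash
python3 v.py h3
```

```text
26.375 [0.59329176 0.28194143 0.24132718] [-0.26690156  0.5575719  -2.68651739] [ 0.01453175 -0.13940732 -0.01248639] 0.03501848342570283
```

View pics/h3.png

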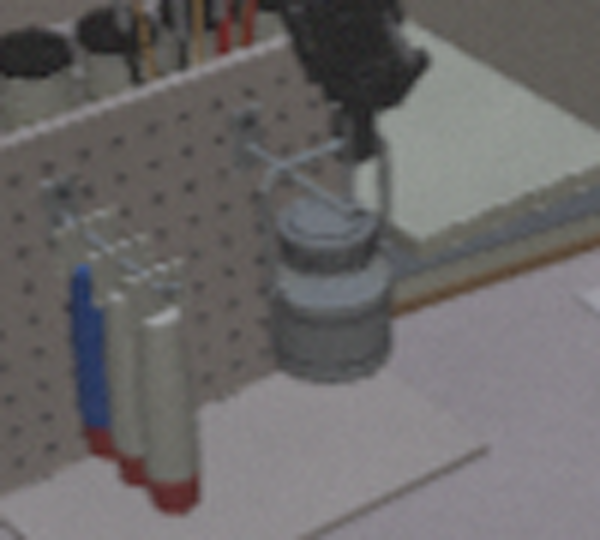

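View pics/h3t.png

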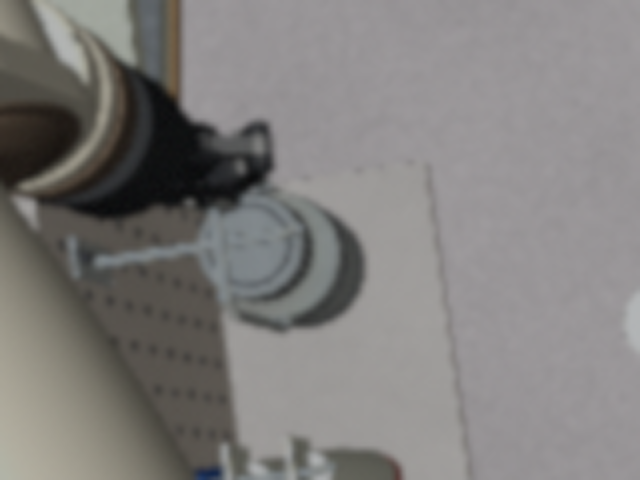

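>>> apply_moves(
  rows=[0, 0, 0.6, 0, 0, 0, 0, 0, 1.2, 0, 0, 0, 0, 0, 1.7, 0, 0, 0, 0, 0, 2.1, 0, 0, 0, 0, 0, 2.3, 0, 0, 0, 0, 0, 2.3, 0, 0, 0, 0, 0, 2.3, 0, 0, 0],
)

```text
t: 27.25
position: [0.5933, 0.2822, 0.2185]
tcp_rot: [[-0.993, -0.122, 0.0], [-0.122, 0.993, 0.0], [-0.0, 0.0, -1.0]]
wrist_force: [0.1, -0.3, -4.1]
width: 0.033
```

>>> apply_moves(
  rows=[0, 0, 0.1, 0, 0, 0, 0, 0, 0.2, 0, 0, 0, 0, 0, 0.2, 0, 0, 0],
)

```text
t: 27.62
position: [0.5932, 0.2822, 0.2161]
tcp_rot: [[-0.993, -0.122, -0.0], [-0.122, 0.993, -0.0], [0.0, -0.0, -1.0]]
wrist_force: [0.5, -0.1, -3.4]
width: 0.029
```

```bash
python3 v.py h4
```

```text
27.725 [0.59322804 0.28220302 0.21627177] [ 0.04623539  0.22032274 -3.82294245] [-0.00651291 -0.07906185 -0.01597934] 0.03564637241695373
```

View pics/h4.png

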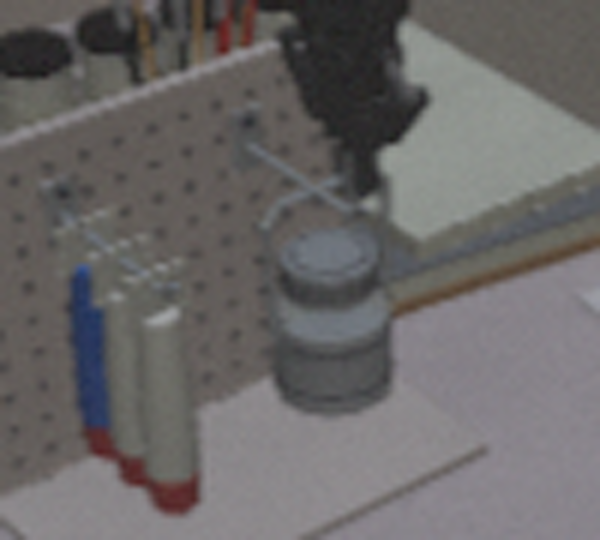

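Nearly down; continue in 1 mm steps until the weight transfers.

>>> apply_moves(
  rows=[0, 0, 0.1, 0, 0, 0, 0, 0, 0.2, 0, 0, 0, 0, 0, 0.2, 0, 0, 0],
)

```text
t: 28.1
position: [0.5932, 0.2822, 0.2143]
tcp_rot: [[-0.993, -0.122, 0.0], [-0.122, 0.993, 0.0], [-0.0, 0.0, -1.0]]
wrist_force: [0.9, -1.0, -3.0]
width: 0.032
```

>>> apply_moves(
  rows=[0, 0, 0.1, 0, 0, 0, 0, 0, 0.2, 0, 0, 0, 0, 0, 0.2, 0, 0, 0],
)

```text
t: 28.48
position: [0.5934, 0.2823, 0.2133]
tcp_rot: [[-0.993, -0.122, 0.001], [-0.122, 0.993, 0.001], [-0.001, 0.001, -1.0]]
wrist_force: [-0.6, -0.0, 5.8]
width: 0.032
```

>>> apply_moves(
  rows=[0, 0, 0.1, 0, 0, 0, 0, 0, 0.1, 0, 0, 0, 0, 0, 0.1, 0, 0, 0],
)

```text
t: 28.85
position: [0.5934, 0.2824, 0.2129]
tcp_rot: [[-0.993, -0.122, 0.002], [-0.122, 0.993, 0.001], [-0.002, 0.001, -1.0]]
wrist_force: [-1.8, -0.6, 8.8]
width: 0.035
```

>>> apply_moves(
  rows=[0, 0, -0.1, 0, 0, 0, 0, 0, -0.2, 0, 0, 0, 0, 0, -0.2, 0, 0, 0],
  squeeze=20,
)

```text
t: 29.22
position: [0.5933, 0.2823, 0.2134]
tcp_rot: [[-0.993, -0.122, 0.0], [-0.122, 0.993, 0.0], [-0.0, 0.0, -1.0]]
wrist_force: [-0.7, -0.3, 4.2]
width: 0.03
```

```bash
python3 v.py h5
```

```text
29.325 [0.59331568 0.28230476 0.21337751] [0.1346474  0.82259039 3.23838169] [ 0.13615488  0.09773655 -0.00229895] 0.032630082132480094
```

View pics/h5.png

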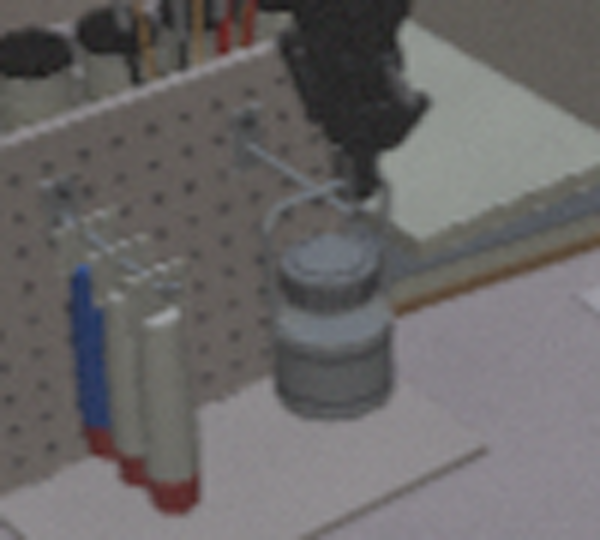

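View pics/h5t.png

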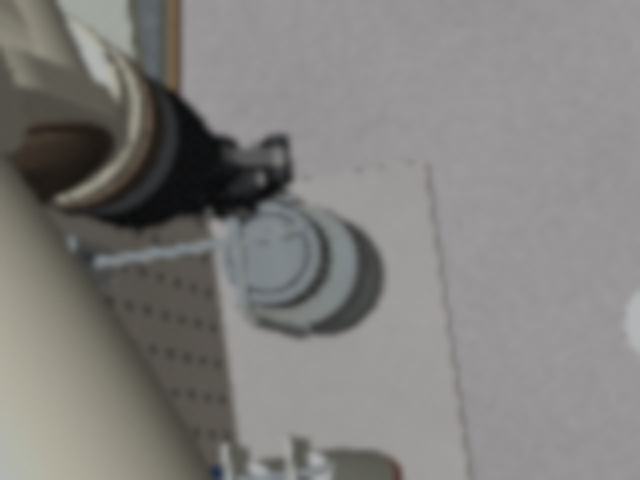

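>>> apply_moves(
  rows=[0, 0, -0.1, 0, 0, 0, 0, 0, -0.1, 0, 0, 0],
)

```text
t: 29.58
position: [0.5932, 0.2822, 0.2138]
tcp_rot: [[-0.993, -0.122, -0.001], [-0.122, 0.993, -0.0], [0.001, -0.0, -1.0]]
wrist_force: [-0.3, 1.0, -0.0]
width: 0.03
```

>>> apply_moves(
  rows=[0, 0, 0, 0, 0, 0, 0, 0, 0, 0, 0, 0, 0, 0, 0, 0, 0, 0, 0, 0, 0, 0, 0, 0, 0, 0, 0, 0, 0, 0, 0, 0, 0, 0, 0, 0],
  hand=3.5,
)

```text
t: 30.32
position: [0.5932, 0.2822, 0.2143]
tcp_rot: [[-0.993, -0.122, 0.0], [-0.122, 0.993, 0.0], [-0.0, 0.0, -1.0]]
wrist_force: [0.2, 0.6, 0.1]
width: 0.412
```

```bash
python3 v.py h6
```

```text
30.425 [0.59324073 0.28222481 0.21429122] [-0.59865882  0.28606053  0.05953657] [-0.0491886   0.02542062  0.00408071] 0.41073918116803704
```

View pics/h6.png

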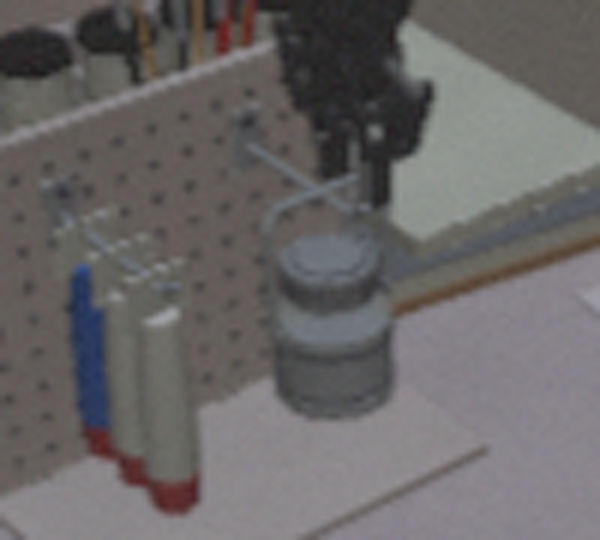

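>>> apply_moves(
  rows=[0, 0, -0.8, 0, 0, 0, 0, 0, -2, 0, 0, 0, 0, 0, -3.5, 0, 0, 0, 0, 0, -6, 0, 0, 0, 0, 0, -9, 0, 0, 0, 0, 0, -12, 0, 0, 0, 0, -3, -14, 0, 0, 0, 0, -7, -15, 0, 0, 0, 0, -12, -15, 0, 0, 0, 0, -17, -15, 0, 0, 0, 0, -22, -15, 0, 0, 0, 0, -26, -15, 0, 0, 0],
)

```text
t: 31.92
position: [0.6249, 0.0222, 0.3655]
tcp_rot: [[-0.993, -0.121, 0.001], [-0.121, 0.993, -0.0], [-0.001, -0.0, -1.0]]
wrist_force: [0.8, -0.1, 0.1]
width: 0.407
```

>>> apply_moves(
  rows=[0, -4, 0, 0, 0, 0, 0, -8, 0, 0, 0, 0, 0, -8, 0, 0, 0, 0, 0, -8, 0, 0, 0, 0, 0, -8, 0, 0, 0, 0, 0, -8, 0, 0, 0, 0, 0, -8, 0, 0, 0, 0, 0, -8, 0, 0, 0, 0],
)

```text
t: 32.92
position: [0.6347, -0.055, 0.3643]
tcp_rot: [[-0.992, -0.123, -0.0], [-0.123, 0.992, -0.0], [0.0, -0.0, -1.0]]
wrist_force: [-0.5, -0.2, -0.5]
width: 0.411
```

```bash
python3 v.py h7; python3 - <<'E'
from h import *
import time
for i in range(4): S=grab('side')
cv2.imwrite('pics/h8.png',cv2.resize(S['pixels'][90:180,240:340,::-1],None,fx=6,fy=6,interpolation=cv2.INTER_CUBIC))
grab('side','h8f.png')
E
```

```text
33.025 [ 0.63475176 -0.05515594  0.36427502] [ 0.22937287 -0.61491014 -0.65645484] [ 0.04507923 -0.06834631 -0.01089169] 0.40611965331153616
```

View pics/h8.png

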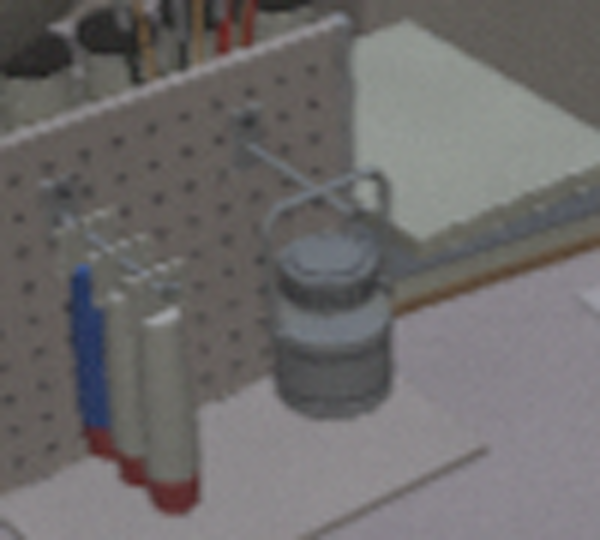

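View pics/h7t.png

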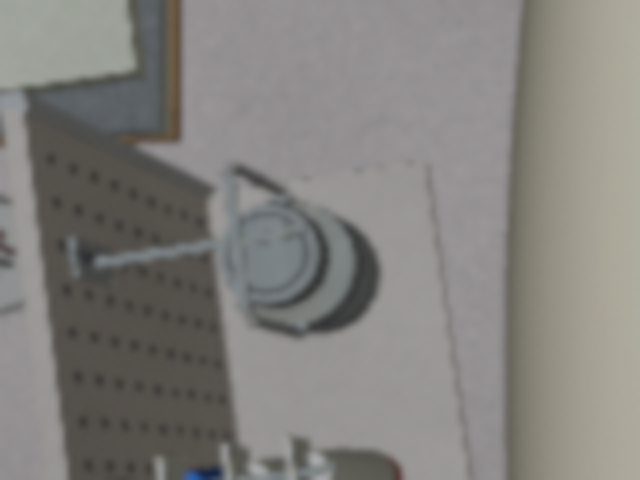

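View pics/h8f.png

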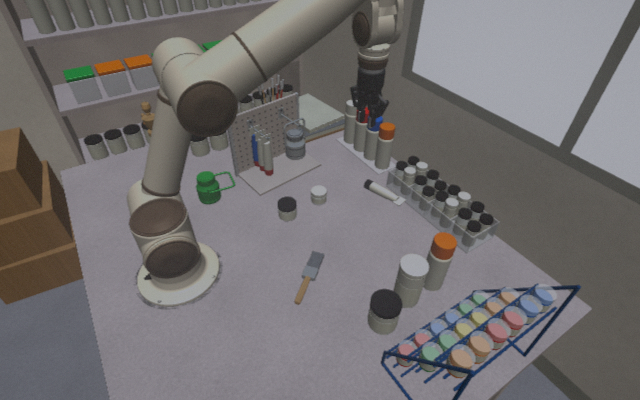

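>>> apply_moves(
  rows=[0, 0, 0, 0, 0, 0, 0, 0, 0, 0, 0, 0, 0, 0, 0, 0, 0, 0, 0, 0, 0, 0, 0, 0, 0, 0, 0, 0, 0, 0, 0, 0, 0, 0, 0, 0, 0, 0, 0, 0, 0, 0, 0, 0, 0, 0, 0, 0],
)

```text
t: 34.28
position: [0.6347, -0.0552, 0.3643]
tcp_rot: [[-0.993, -0.122, -0.0], [-0.122, 0.993, -0.0], [0.0, -0.0, -1.0]]
wrist_force: [0.0, -0.4, 0.4]
width: 0.414
```

```bash
python3 - <<'E'
from h import *
np.set_printoptions(precision=4,suppress=True)
T=grab('top');S=grab('side')
t=lambda x,y:((x+.5)/4-.5+110,(y+.5)/4-.5+100);s=lambda x,y:((x+.5)/6-.5+240,(y+.5)/6-.5+90)
print('bar ends',tri(T,t(232,175),S,s(375,172)),tri(T,t(245,308),S,s(275,212)))
print('lid',tri(T,t(272,253),S,s(330,260)))
b=cv2.imread('pics/h8f.png')[:,:,::-1].astype(float);d=np.abs(S['pixels'].astype(float)-b)[90:180,280:310].mean();print('diff washer',d,'ref',np.abs(S['pixels'].astype(float)-b)[250:340,200:290].mean())
E
```

```text
bar ends (array([0.6112, 0.2851, 0.2013]), np.float64(0.0010402480641664032)) (array([0.5333, 0.2773, 0.2007]), np.float64(0.002665436998195408))
lid (array([0.5731, 0.2802, 0.1512]), np.float64(0.0014971327326979134))
diff washer 1.8409876543209878 ref 1.6497942386831275
```

```bash
python3 -c "
from workcell import manip
print(manip.finish_job())"
```

```text
the job is handed in; nothing more can be done
None
```

The washer now hangs by its handle on the empty hook, with its lid screwed shut. I handed the job in after about 34 s of the 72 s allowed.

- **Lid:** I screwed it clockwise from above until it hit its stop after about 64°. The can then turned along with the lid, about 36° on the counter. To check, I gripped the lid again 7 mm higher and turned another 15°; the can followed at once. There is no direct reading of the lid joint, so "fully shut" rests on that.
- **Handle and carry:** I pushed the handle up to vertical and pinched the bar 22 mm off its centre. I carried the washer to the hook tip and lowered it onto the wire. Its weight came off the gripper before I let go.
- **Last checks:**
    - **Level:** both ends of the bar measured the same height, within about 1 mm.
    - **Centring:** the lid centre sits within about 2 mm of the bar's middle, so the washer hangs upright.
    - **Stillness:** two pictures 1.3 s apart differ only by about the image noise, so it is not swinging.
    - **Clear of the robot:** the gripper is well away.
    - **Other goods:** in the last side picture they stand where they were, judged by eye.
- **Disagreements:** while gripped off-centre, the washer seemed to tilt by about 2–3°; this was gone after release. The final bar and lid-top heights came out about 6 mm lower than geometry predicts, which I put down to picking pixels by hand.

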